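# Pull the spring clip off the ribbon spindle with the hooked pick

### The arm

A 7-joint arm with a two-finger parallel gripper is mounted at the origin on a cart in front of the work surface, level with it; the furniture and walls round the work are solid. World frame = base frame: x ahead of the robot, y to its left, z up, the work surface at z = 0. Lengths are in m, angles in rad, forces in N, time in s.
With the tool pointing down it reaches from about 0.425 to 0.925 m from the base axis. Payload 6.8 kg.
Tool frame: the origin (TCP) lies at the very end of the fingers, on their centre line; the grasp point (between the pads) lies 19 mm behind it (r.grip_depth is the distance from the TCP to the grasp point, in m); z points along the fingers, y is the direction in which the jaws open and shut (so a half turn about z gives the same grasp; the last joint's range is limited). The gripper opens to 85 mm and grips with 20 to 120 N. Pads are 22 mm wide; open, the fingers measure 114 mm over their backs; the gripper's body (76 mm by 85 mm) begins 54 mm behind the grasp point. The pads swing forward as they close: fully open they stand 13 mm farther back than shut.
Start: joints at [-1.363, 0.477, 0.022, 1.555, -0.011, 1.109, -0.083], TCP at [0.21, 0.642, 0.194] pointing down, gripper open.
Joint ranges: [-2.96, 2.96], [-0.34, 2.1], [-1.41, 1.46], [0.24, 2.44], [-1.37, 4.51], [0.17, 1.92], [-2.96, 2.96]. Speed limits (rad/s): [2.39, 2.39, 3.14, 3.14, 3.14, 3.14, 3.14].

### API

Orientations are given as a rotation vector (axis times angle).
In Python, from bench import r, grab_frame gives the robot as it stands. The module is installed in compiled form; this text tells all that it offers.
- The arm moves only by the tool play_rows, never from a script. Its argument "increments" is a list of rows, each a list of 7 numbers: the shift along the tool's x, y, z in mm, then the turn, a rotation vector about the tool's x, y, z in rad, then the closure in counts, from 0 (fully open) to 255 (shut). In form: [[tx, ty, tz, rx, ry, rz, claw], ...]. A call has 1 to 5 rows; each row shifts and turns the pose as measured when the row begins, along the tool's axes as they then stand; what a row does not reach is not made up. A row lasts 1/10 s, in which the tool goes at most 50 mm and 8.59 degrees, less where a joint would pass 70% of its speed; a pose out of reach is approached as far as the arm can. A call is refused whole if a number of a shift passes 50 or a number of a turn 0.15, either way. A call with a gripper value outside its range is refused whole. The fingers move at their own pace and stop on an object; "force" is the grip in N (left out, the last holds). Time passes only in rows, so rows that do not move let the fingers close. It gives the time, the measured TCP pose, the force and the opening at its end, in the units of the state.
- r.get_obs(): the state, without advancing time (a new reading comes with each control period).
- grab_frame(name): name is "scene" or "top"; returns a dict with "color" (420x560x3 uint8, blue, green, red), "depth" (420x560 float32, m along the optical axis (not along the pixel's ray), 0 where there is no reading), "K" (3x3 intrinsics, pixels), "T" (4x4, takes a point from camera to world coordinates). Camera axes: x right, y up, looking along -z (the intrinsics and any distortion apply to the point x, -y, -z); pixel columns grow to the right and rows downward; lengths in m; the calibration is good to about 2 mm. A picture is of the moment at which its call begins.
- r.hand_in(): hands the job in, once; it reports no verdict.
The state is a dict: "clock": time; "joints": joint angles; "qvel": joint speeds; "tau": joint torques, N m; "tcp_pos": TCP position; "orientation": TCP orientation; "contact_force": force on the tool from outside, world axes, zero at the start; "moment": the same for the moment, N m; "grip_width": finger opening in m.
Only numpy, scipy, OpenCV 4.12 (cv2) and the standard library are available. Lean on these libraries where they do the work, as an engineer would, in place of code of your own. Each camera call takes 0.05 s, during which the arm holds its last target.

### The job

The ribbon spool on the counter has to come off its post, but a sprung wire clip in the groove of the post holds it. Take the hooked pick from its wooden rest, lower its tip into the clip's pull eye and pull the clip sideways right off that post, without touching the clip with the fingers; leave the clip on the bare post where it is. Then put the pick back on its rest or lay it down on the worktop and let go.

Things in the scene. Friction and masses are not known exactly. Their poses are not given: they have to be found in the camera images.
- pick_grip (a point): Centre of the hooked pick's wooden handle, 96 mm long (x), 16 wide (y), 20 high (z), pick 0.06 to 0.13 kg. A 6 mm steel shank runs on along +x, level with the handle's centre, and at x = +90 mm turns straight down (-z) to a rounded tip 37 mm below the centre. Starts level, hook down, 50 mm above the worktop in a rest; the handle's sides are free to grasp between x = -30 and +30 mm.
- rest: Fixed wooden rest of the pick; origin under its foot plate (105 x 50 x 6 mm), x along the handle. Two notched uprights, 8 mm thick, at x = -38 and +38 mm carry the handle's underside at 40 mm; their cheeks are 24 mm apart and rise to 52 mm.
- clip: The clip to pull: sprung 5 to 6 mm steel wire, 42 g, lying level 65 mm above the worktop in the groove of the post with the spool. Origin: middle of its round pull eye (opening 28 mm, free below for 30 mm). +x points from the eye to the shaft, 40 mm away. Pulled along -x, roughly to the robot, with 5 to 10 N, its jaws spread and let go; after 25 mm or so it is off and drops.
- groove (a point): Centre of the groove, at clip height, of the fixed post with the ribbon spool: wooden foot 84 mm across, spool 66 mm across from 8 to 34 mm above the worktop, sleeve, shoulder disc 40 mm across that the clip lies on, groove 16 mm across, head 26 mm across, its top 78 mm above the worktop.
- spare_clip: An identical clip on an identical fixed post without a spool; origin in the middle of its pull eye. Leave it in place.
Mind the look-alikes: they are no part of the job. Leave any pink look-alike of the clip alone.

How it is judged:
On the way, in this order (a step that is already met when the one before it is completed fails the run):
1. the pick's tip is down in the eye of the clip on the spool's post (x of clip in the frame of pick_grip between 0.074 and 0.106 m and y of clip in the frame of pick_grip between -0.016 and 0.016 m and z of clip in the frame of pick_grip between -0.035 and 0 m), for 0.1 s.
2. the clip is off the post (distance between clip and groove above 0.06 m), for 0.1 s.
At the end, for the whole second after the job is handed in: The clip is off the spool's post (the middle of its eye more than 60 mm from the centre of the groove; seated it is 40 mm), and the pick has been put down, on its rest or the worktop (handle centre below 70 mm) (distance between clip and groove above 0.06 m and height (world z) of pick_grip below 0.07 m); the robot touches nothing.
It fails at once if the fingers touch the clip (contact force between the fingers and clip above 0.5 N).
It fails at once if the clip on the bare post is moved more than 15 mm (distance of spare_clip from where it was at the start of the episode above 0.015 m).
It also fails if it takes over 48 s, if anything falls off the work surface, if the arm or the gripper's body presses on something with over 40 N, if the wrist force passes 120 N, or if a joint passes its speed limit or range.

## Working session

There is one attempt and no reset: what is moved stays moved. The work goes in short steps, Python scripts to look and compute and a tool call to move; the robot and the scene stay as the last step left them, time stands still between calls to the robot, and variables do not carry over. Pictures are saved under pics/ and viewed, and the job is handed in when it is done.

Besides the shell and the picture viewer there is one more tool, called after "Request:" in YAML: its name, and indented under it one key for each argument. play_rows: Moves the arm, as the interface text tells. Its arguments: {"type":"object","properties":{"increments":{"type":"array","items":{"type":"array","items":{"type":"number"}}},"force":{"type":"number"}},"required":["increments"]}

```bash
mkdir -p pics
python3 - <<'E'
from bench import r, grab_frame
import cv2,numpy as np
print(r.get_obs())
for n in("scene","top"):
    f=grab_frame(n); cv2.imwrite(f"pics/{n}0.png",f["color"]); np.savez(f"{n}0.npz",**f); print(n,f["K"],f["T"])
E
```

```text
{'clock': 0.0, 'joints': array([-1.36310326,  0.47781919,  0.02233486,  1.55646185, -0.01150941,
        1.10930628, -0.08308426]), 'qvel': array([-8.04387838e-05, -8.57368301e-04, -4.78527906e-04, -8.01085896e-05,
       -6.12656910e-04, -1.58938413e-03,  3.76926608e-04]), 'tau': array([-3.42816293e-04, -5.96448791e+01,  1.60798173e+00, -2.81197858e+01,
        1.24631243e-02,  9.50098329e-03,  1.56456599e-05]), 'tcp_pos': array([0.20944073, 0.64097897, 0.1932085 ]), 'orientation': array([-4.93903807e-01, -3.10235656e+00,  2.92046011e-03]), 'contact_force': array([ 0.56637521, -0.12453047, -0.0465021 ]), 'moment': array([0.05427497, 0.0700592 , 0.00602661]), 'grip_width': 0.08561961062326112}
scene [[474.24014597   0.         273.38699934]
 [  0.         474.24014597 206.09293337]
 [  0.           0.           1.        ]] [[ 0.63480156  0.48329222 -0.6028728  -0.07631941]
 [-0.7725828   0.40907437 -0.48556563 -0.45252842]
 [ 0.01194972  0.77400697  0.6330643   0.748557  ]
 [ 0.          0.          0.          1.        ]]
top [[431.79771839   0.         282.36233958]
 [  0.         431.79771839 206.04808225]
 [  0.           0.           1.        ]] [[-0.00971859  0.98326413 -0.18192635  0.39913019]
 [-0.99948002 -0.01514569 -0.02846579  0.04937883]
 [-0.03074479  0.1815551   0.98290005  0.91363491]
 [ 0.          0.          0.          1.        ]]
```

View pics/scene0.png

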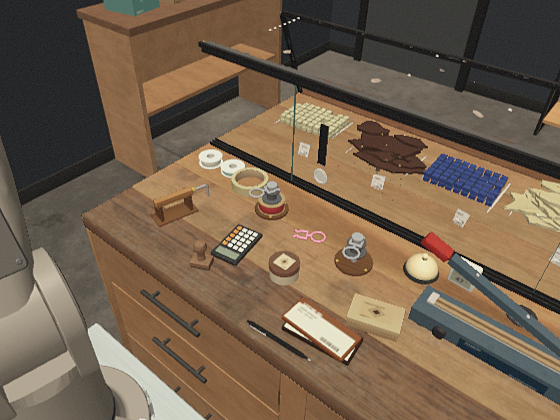

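View pics/top0.png

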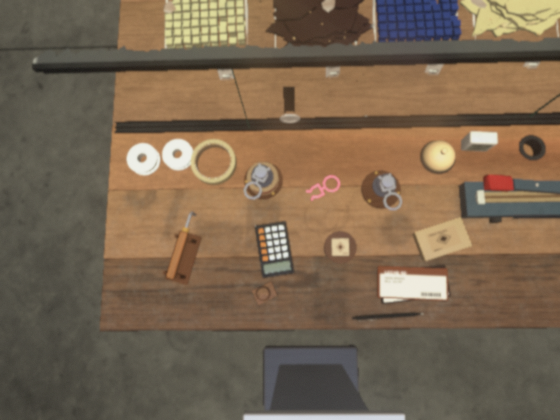

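The scene view shows the pick on its rest at about (175,205), the spool post at (270,205) and the bare post at (353,255). In the top view these are at about (182,250), (260,180) and (385,188), with the eyes at about (252,190) and (392,200). Next I'll zoom in on these.

```bash
cat > h.py <<'E'
import numpy as np,cv2
def load(n): return dict(np.load(n))
def ray(f,u,v):
    K,T=f["K"],f["T"]; d=np.array([(u-K[0,2])/K[0,0],-(v-K[1,2])/K[1,1],-1.]); return T[:3,3],T[:3,:3]@d
def onz(f,u,v,z):
    o,d=ray(f,u,v); return o+d*(z-o[2])/d[2]
def two(fa,a,fb,b):
    o1,d1=ray(fa,*a);o2,d2=ray(fb,*b)
    s=np.linalg.lstsq(np.c_[d1,-d2],o2-o1,rcond=None)[0]
    p,q=o1+s[0]*d1,o2+s[1]*d2; return (p+q)/2,np.linalg.norm(p-q)
def proj(f,p):
    T=f["T"];c=T[:3,:3].T@(np.asarray(p)-T[:3,3]);K=f["K"]
    return K[0,2]+K[0,0]*c[0]/-c[2],K[1,2]+K[1,1]*(-c[1])/-c[2]
def dep(f,u,v):
    o,d=ray(f,u,v); return o+d*f["depth"][int(round(v)),int(round(u))]
E
python3 - <<'E'
from h import *
s=load("scene0.npz")["color"];t=load("top0.npz")["color"]
def crop(im,x,y,w,h,k): return cv2.resize(im[y:y+h,x:x+w],None,fx=k,fy=k,interpolation=cv2.INTER_CUBIC)
a=np.hstack([crop(s,145,170,66,60,6),crop(s,240,170,66,60,6)])
b=np.hstack([crop(t,155,205,66,90,4),crop(t,230,145,66,90,4),crop(t,350,145,66,90,4)])
cv2.imwrite("pics/zs.png",a);cv2.imwrite("pics/zt.png",b)
E
```

```text
(no output)
```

View pics/zs.png

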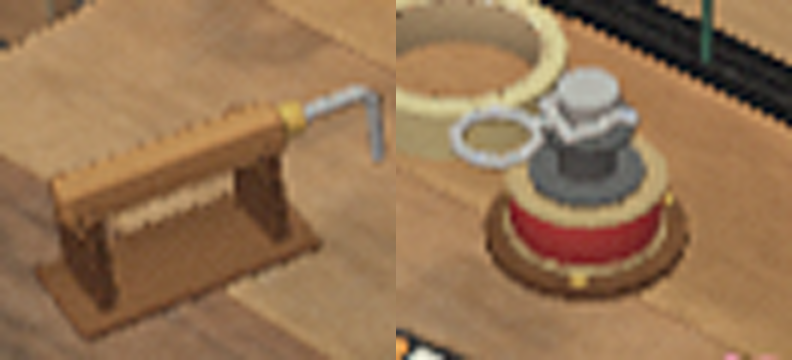

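View pics/zt.png

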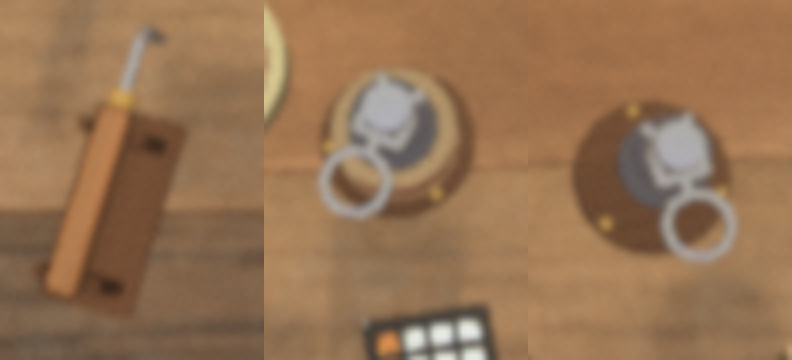

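Run:
```python
from h import *
np.set_printoptions(precision=4,suppress=True)
s=load("scene0.npz");t=load("top0.npz")
print("eye",two(s,(256.0,192.4),t,(252.4,190.2)), onz(t,252.4,190.2,.065),onz(s,256,192.4,.065))
print("head",two(s,(272,183.2),t,(260.2,171.7)),onz(t,260.2,171.7,.078),onz(s,272,183.2,.078))
print("bend",two(s,(206.,185.3),t,(192.5,213.5)))
print("collar",two(s,(193.5,189.2),t,(184.9,229.2)))
# orange handle mask
for f,n,(x,y,w,h) in((t,"top",(155,205,66,90)),(s,"scene",(145,170,66,60))):
    hsv=cv2.cvtColor(f["color"],cv2.COLOR_BGR2HSV)[y:y+h,x:x+w]
    print(n,[hsv[p[1]-y,p[0]-x] for p in ([(176,260),(190,260),(160,230)] if n=="top" else [(170,195),(185,192),(175,215)])])
# depth of handle top
for k in np.linspace(0.1,.9,7):
    u=170+k*15; v=275.5-k*46; print(dep(t,u,v))
```

```text
eye (array([0.5888, 0.135 , 0.0647]), np.float64(0.00242601567070249)) [0.5897 0.1341 0.065 ] [0.5876 0.1355 0.065 ]
head (array([0.6239, 0.117 , 0.0803]), np.float64(0.0003610669713687723)) [0.6244 0.1173 0.078 ] [0.6264 0.1188 0.078 ]
bend (array([0.5452, 0.2591, 0.0503]), np.float64(0.003085491342975929))
collar (array([0.5143, 0.2729, 0.0493]), np.float64(5.960513892081618e-05))
top [array([ 14, 141, 181], dtype=uint8), array([ 12, 140, 115], dtype=uint8), array([ 15, 117, 159], dtype=uint8)]
scene [array([ 16, 140, 188], dtype=uint8), array([ 15, 145, 169], dtype=uint8), array([ 14, 149, 130], dtype=uint8)]
[0.4304 0.2941 0.0602]
[0.4424 0.2905 0.0602]
[0.4542 0.2863 0.0626]
[0.4666 0.2839 0.0584]
[0.4788 0.2804 0.0581]
[0.4907 0.2758 0.0616]
[0.503  0.2724 0.0608]
```

Run:
```python
from h import *
np.set_printoptions(precision=4,suppress=True)
t=load("top0.npz");s=load("scene0.npz")
c=t["color"][205:295,155:221].astype(int)
hsv=cv2.cvtColor(t["color"],cv2.COLOR_BGR2HSV)[205:295,155:221]
m=((hsv[...,0]<=15)&(hsv[...,1]>125)&(hsv[...,2]>150)).astype(np.uint8)
n,l,st,ce=cv2.connectedComponentsWithStats(m); i=1+st[1:,4].argmax(); print(st[i],ce[i])
box=cv2.minAreaRect(np.argwhere(l==i)[:,::-1].astype(np.float32)); b=cv2.boxPoints(box)+[155,205]; print(box)
for p in b: print(p,onz(t,*p,.06))
P=np.array([onz(t,*p,.06) for p in b]); print("c",P.mean(0))
bend=onz(t,192.5,213.5,.052);print("bend",bend)
for q in b: print("scene proj", proj(s,onz(t,*q,.06)))
o=cv2.resize(t["color"][205:295,155:221],None,fx=6,fy=6); cv2.polylines(o,[((b-[155,205]+.5)*6).astype(int)],True,(0,255,0),1)
q=cv2.resize(s["color"][170:230,145:211],None,fx=6,fy=6); cv2.polylines(q,[((np.array([proj(s,p) for p in P])-[145,170]+.5)*6).astype(int)],True,(0,255,0),1)
q=cv2.copyMakeBorder(q,0,540-360,0,0,0)
cv2.imwrite("pics/hb.png",np.hstack([o,q]))
```

```text
[ 12  25  20  48 335] [21.4299 48.7403]
((21.02490997314453, 48.82028579711914), (7.814805030822754, 48.43986129760742), 17.35402488708496)
[165.0712 275.7722] [0.4211 0.3065 0.06  ]
[179.5196 229.5374] [0.5124 0.281  0.06  ]
[186.9786 231.8683] [0.5075 0.2657 0.06  ]
[172.5302 278.1032] [0.4164 0.2916 0.06  ]
c [0.4643 0.2862 0.06  ]
bend [0.546  0.2576 0.052 ]
scene proj (np.float64(153.60777999994798), np.float64(198.3869398682937))
scene proj (np.float64(190.20034486937908), np.float64(184.74859133847224))
scene proj (np.float64(193.04777939955812), np.float64(188.14146706268608))
scene proj (np.float64(156.22927828459433), np.float64(201.95184410167292))
```

View pics/hb.png

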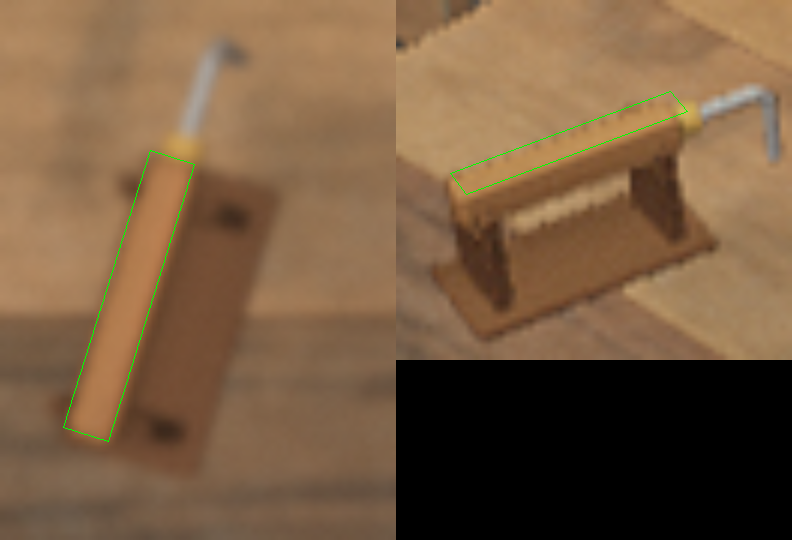

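The handle top stands at 60 mm, so its centre is at 50 mm. It measures about 95 × 16 mm with yaw near -16°. The eye is at (0.589, 0.135, 0.065), 39.5 mm from the post axis, which fits the text. Tool x is already nearly antiparallel to the handle, so I'll move above it.

```bash
cat > st.py <<'E'
import sys
from bench import r
from h import *
from scipy.spatial.transform import Rotation as R
np.set_printoptions(precision=4,suppress=True)
o=r.get_obs();M=R.from_rotvec(o["orientation"]).as_matrix();p=o["tcp_pos"]
print("t",o["clock"],"tcp",p,"F",o["contact_force"],"w",o["grip_width"],"x",M[:,0],"z",M[:,2],"yaw -x",np.degrees(np.arctan2(-M[1,0],-M[0,0])))
if len(sys.argv)>3: print("delta mm tool",1000*M.T@(np.array(list(map(float,sys.argv[1:4])))-p))
E
python3 st.py .463 .2855 .13
```

```text
t 0.1 tcp [0.2095 0.6411 0.1933] F [ 0.4685 -0.0209  0.1049] w 0.08523772527695629 x [-0.9506  0.3105 -0.0001] z [-0.0004 -0.0016 -1.    ] yaw -x -18.091155866251913
delta mm tool [-351.4044 -259.1475   63.8185]
```

Request:
play_rows:
  increments:
    - [-40, -30, 0, 0, 0, 0, 0]
    - [-40, -30, 0, 0, 0, 0, 0]
    - [-40, -30, 0, 0, 0, 0, 0]
    - [-40, -30, 0, 0, 0, 0, 0]
    - [-40, -30, 0, 0, 0, 0, 0]
  force: 110

```text
clock: 0.6
tcp_pos: [0.3474, 0.4394, 0.1896]
orientation: [-0.469, -3.101, 0.005]
contact_force: [0.4, -0.4, 0.2]
grip_width: 0.0855
```

```bash
python3 st.py .463 .2855 .13
```

```text
t 0.6 tcp [0.3474 0.4394 0.1896] F [ 0.4113 -0.3703  0.1812] w 0.08545142880250732 x [-0.9553  0.2956  0.0048] z [-0.0057 -0.0021 -1.    ] yaw -x -17.193040909444797
delta mm tool [-156.2395 -112.5828   59.264 ]
```

Request:
play_rows:
  increments:
    - [-40, -28, 5, 0, 0, 0, 0]
    - [-40, -28, 5, 0, 0, 0, 0]
    - [-36, -28, 10, 0, 0, 0, 0]
    - [-25, -18, 15, 0, 0, 0, 0]
    - [0, 0, 0, 0, 0, 0, 0]

```text
clock: 1.1
tcp_pos: [0.4575, 0.287, 0.1532]
orientation: [-0.487, -3.1, 0.009]
contact_force: [0.1, -0.3, -0.2]
grip_width: 0.0849
```

```bash
python3 st.py .463 .2855 .10
```

```text
t 1.1 tcp [0.4575 0.287  0.1532] F [ 0.1277 -0.2721 -0.1626] w 0.08490855952182216 x [-0.9519  0.3065  0.0026] z [-0.0044 -0.005  -1.    ] yaw -x -17.849626751422136
delta mm tool [-5.8028  0.5864 53.1722]
```

Request:
play_rows:
  increments:
    - [-5, 0, 35, 0, 0, 0, 0]
    - [-2, 0, 35, 0, 0, 0, 0]
    - [0, 0, 25, 0, 0, 0.01, 0]
    - [0, 0, 15, 0, 0, 0, 0]
    - [0, 0, 0, 0, 0, 0, 0]

```text
clock: 1.6
tcp_pos: [0.4639, 0.2858, 0.0399]
orientation: [-0.505, -3.097, 0.006]
contact_force: [-0.3, -0.2, -0.3]
grip_width: 0.0854
```

```bash
python3 st.py .463 .2855 .032
python3 - <<'E'
from bench import grab_frame
from h import *
for n in("scene","top"):
    f=grab_frame(n); np.savez(f"{n}1.npz",**f)
    x,y,w,h=(130,110,130,120) if n=="scene" else (130,170,130,120)
    cv2.imwrite(f"pics/{n}1.png",cv2.resize(f["color"][y:y+h,x:x+w],None,fx=4.5,fy=4.5))
E
```

```text
t 1.6 tcp [0.4639 0.2858 0.0399] F [-0.2546 -0.2065 -0.3358] w 0.08536506425015414 x [-0.9482  0.3177  0.003 ] z [-0.0041 -0.003  -1.    ] yaw -x -18.52684045074069
delta mm tool [ 0.7066 -0.5322  7.9516]
```

View pics/scene1.png

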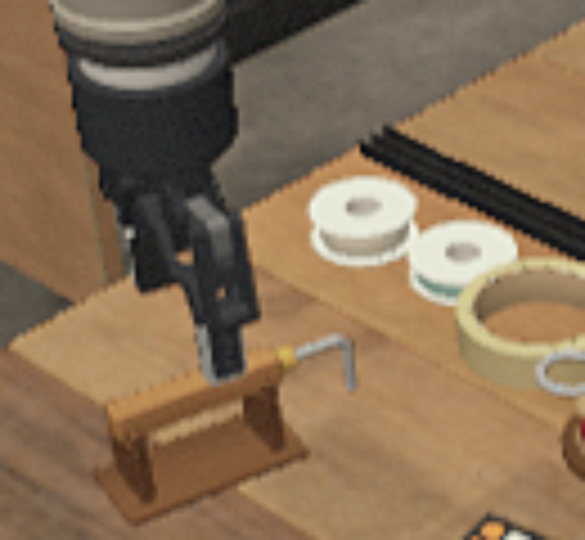

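View pics/top1.png

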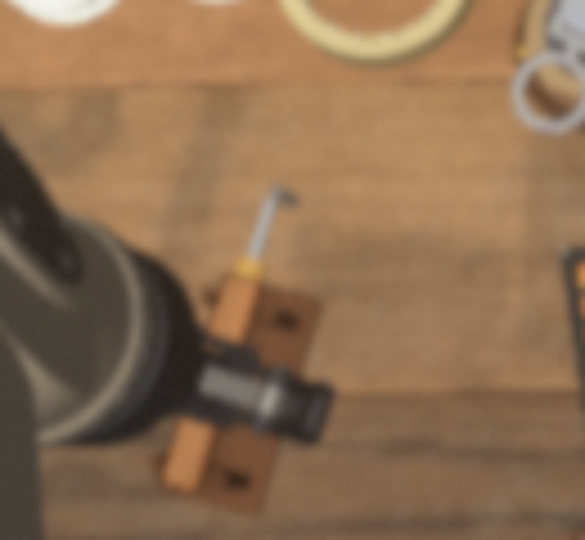

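The open jaws straddle the handle near mid-length, with the near finger at about (225,375) in the scene crop. I'll go down 8 mm, trim the yaw and close.

Request:
play_rows:
  increments:
    - [0, 0, 8, 0, 0, -0.03, 0]
    - [0, 0, 2, 0, 0, 0, 0]
    - [0, 0, 0, 0, 0, 0, 120]
    - [0, 0, 0, 0, 0, 0, 255]
    - [0, 0, 0, 0, 0, 0, 255]

```text
clock: 2.2
tcp_pos: [0.4673, 0.2892, 0.0349]
orientation: [0.453, 3.106, 0.007]
contact_force: [-0.1, -0.1, -0.9]
grip_width: 0.044
```

Request:
play_rows:
  increments:
    - [0, 0, 0, 0, 0, 0, 255]
    - [0, 0, 0, 0, 0, 0, 255]
    - [0, 0, 0, 0, 0, 0, 255]

```text
clock: 2.5
tcp_pos: [0.4676, 0.2893, 0.0355]
orientation: [0.453, 3.105, 0.008]
contact_force: [-0.6, 0.5, 0.0]
grip_width: 0.0002
```

```bash
python3 st.py .463 .2855 .032
```

```text
t 2.5 tcp [0.4676 0.2893 0.0355] F [-0.5544  0.4669  0.0022] w 0.000237855285694696 x [-0.9583  0.2858 -0.003 ] z [ 0.0044  0.0042 -1.    ] yaw -x -16.608059994012148
delta mm tool [ 3.3272 -4.9845  3.4354]
```

The gripper shut to 0 mm, so it missed the handle. I need to look before doing anything else.

Run:
```python
from bench import grab_frame
from h import *
for n in("scene","top"):
    f=grab_frame(n); np.savez(f"{n}2.npz",**f)
    x,y,w,h=(130,110,130,120) if n=="scene" else (130,170,130,120)
    cv2.imwrite(f"pics/{n}2.png",cv2.resize(f["color"][y:y+h,x:x+w],None,fx=4.5,fy=4.5))
```

```text
(no output)
```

View pics/scene2.png

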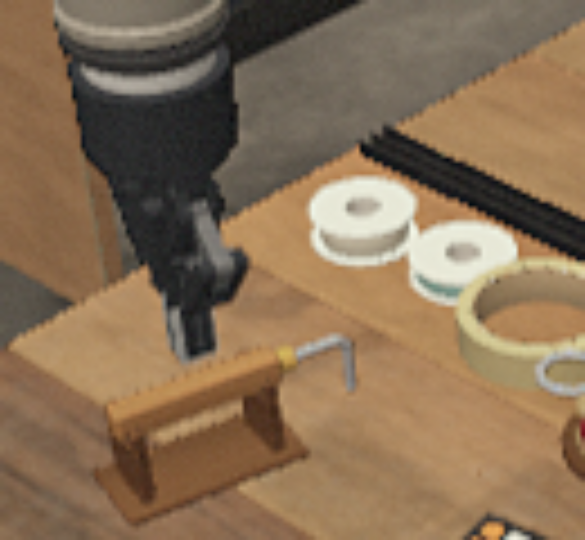

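View pics/top2.png

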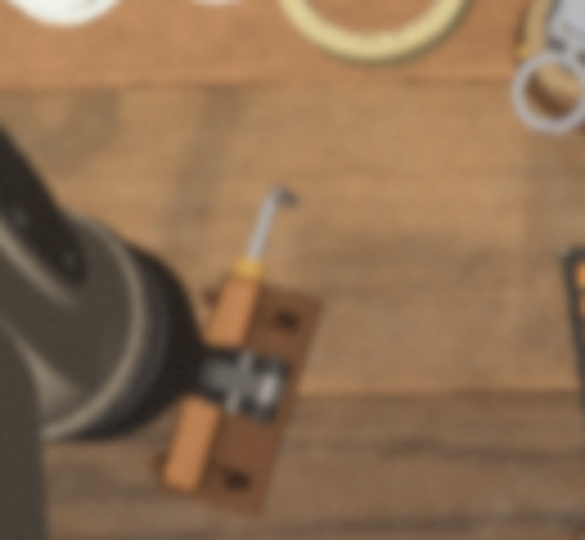

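Run:
```python
from h import *
np.set_printoptions(precision=4,suppress=True)
t=load("top2.npz");s=load("scene2.npz")
print(two(s,(130+193/4.5,110+355/4.5),t,(130+270/4.5,170+390/4.5)))
for n,f in(("s",s),("t",t)):
  for p in [(.4676,.2893,.0355),(.4676,.2893,.09),(.464,.286,.06)]:
    u=proj(f,p);o=(130,110) if n=="s" else (130,170); print(n,p,np.round((np.array(u)-o)*4.5))
for q in [(205,390),(230,390),(255,390),(275,390),(275,410),(215,370)]: print("top dep",q,dep(t,130+q[0]/4.5,170+q[1]/4.5))
for q in [(175,330),(200,330),(195,350),(205,270),(185,350)]: print("scene dep",q,dep(s,130+q[0]/4.5,110+q[1]/4.5))
for q in [(120,420),(200,385),(260,360)]: print("handle dep",q,dep(s,130+q[0]/4.5,110+q[1]/4.5))
```

```text
(array([0.4499, 0.2542, 0.0969]), np.float64(0.014875016093290215))
s (0.4676, 0.2893, 0.0355) [203. 405.]
s (0.4676, 0.2893, 0.09) [190. 323.]
s (0.464, 0.286, 0.06) [196. 375.]
t (0.4676, 0.2893, 0.0355) [216. 373.]
t (0.4676, 0.2893, 0.09) [181. 363.]
t (0.464, 0.286, 0.06) [208. 377.]
top dep (205, 390) [0.4496 0.2521 0.1856]
top dep (230, 390) [0.4512 0.2492 0.1607]
top dep (255, 390) [0.4505 0.2373 0.1692]
top dep (275, 390) [0.4505 0.2299 0.1676]
top dep (275, 410) [0.4434 0.2317 0.1592]
top dep (215, 370) [0.4575 0.2503 0.1792]
scene dep (175, 330) [0.455  0.2856 0.0944]
scene dep (200, 330) [0.4639 0.2768 0.0936]
scene dep (195, 350) [0.4581 0.2757 0.0847]
scene dep (205, 270) [0.4419 0.2362 0.1611]
scene dep (185, 350) [0.4576 0.2833 0.0812]
handle dep (120, 420) [0.4166 0.2911 0.056 ]
handle dep (200, 385) [0.4607 0.2795 0.0584]
handle dep (260, 360) [0.4945 0.2701 0.0598]
```

Run:
```python
from h import *
np.set_printoptions(precision=4,suppress=True)
s=load("scene1.npz");t=load("top1.npz")
for q in [(205,360),(215,375),(225,372),(235,365),(225,345),(240,320),(215,350),(200,235)]: print("scene1",q,dep(s,130+q[0]/4.5,110+q[1]/4.5))
for q in [(300,410),(320,410),(320,395),(215,380),(240,390)]: print("top1",q,dep(t,130+q[0]/4.5,170+q[1]/4.5))
s=load("scene2.npz")
# lowest finger points in scene2: columns through finger
for c in range(170,176):
    print(c,[ (rr,round(float(dep(s,c,rr)[2]),3),round(float(dep(s,c,rr)[1]),3)) for rr in range(180,194,1)])
```

```text
scene1 (205, 360) [0.4385 0.242  0.1063]
scene1 (215, 375) [0.4379 0.2349 0.1008]
scene1 (225, 372) [0.4447 0.2356 0.0983]
scene1 (235, 365) [0.4484 0.2318 0.1024]
scene1 (225, 345) [0.4467 0.2353 0.1141]
scene1 (240, 320) [0.4426 0.2156 0.141 ]
scene1 (215, 350) [0.439  0.2336 0.1162]
scene1 (200, 235) [0.4335 0.225  0.1904]
top1 (300, 410) [0.4425 0.2191 0.1716]
top1 (320, 410) [0.4438 0.2167 0.1475]
top1 (320, 395) [0.4497 0.2168 0.1479]
top1 (215, 380) [0.4529 0.2471 0.1906]
top1 (240, 390) [0.449  0.2371 0.1923]
170 [(180, 0.104, 0.283), (181, 0.101, 0.283), (182, 0.097, 0.285), (183, 0.091, 0.288), (184, 0.092, 0.285), (185, 0.088, 0.286), (186, 0.085, 0.286), (187, 0.083, 0.286), (188, 0.081, 0.285), (189, 0.076, 0.288), (190, 0.073, 0.288), (191, -0.0, 0.365), (192, -0.002, 0.364), (193, -0.001, 0.36)]
171 [(180, 0.12, 0.263), (181, 0.106, 0.276), (182, 0.101, 0.278), (183, 0.098, 0.279), (184, 0.095, 0.28), (185, 0.091, 0.281), (186, 0.086, 0.283), (187, 0.082, 0.285), (188, 0.081, 0.283), (189, 0.079, 0.282), (190, 0.074, 0.285), (191, -0.001, 0.364), (192, -0.003, 0.363), 
[... 516 characters left out ...]
0.076, 0.282), (190, 0.071, 0.285), (191, -0.003, 0.362), (192, -0.002, 0.358), (193, 0.057, 0.291)]
174 [(180, 0.101, 0.279), (181, 0.098, 0.279), (182, 0.098, 0.276), (183, 0.094, 0.278), (184, 0.093, 0.276), (185, 0.089, 0.278), (186, 0.087, 0.277), (187, 0.083, 0.278), (188, 0.083, 0.276), (189, 0.076, 0.28), (190, -0.001, 0.361), (191, -0.001, 0.358), (192, 0.058, 0.292), (193, 0.057, 0.289)]
175 [(180, 0.104, 0.274), (181, 0.101, 0.274), (182, 0.097, 0.276), (183, 0.094, 0.276), (184, 0.091, 0.277), (185, 0.091, 0.274), (186, 0.082, 0.28), (187, 0.081, 0.279), (188, 0.081, 0.276), (189, 0.074, 0.281), (190, -0.001, 0.359), (191, -0.002, 0.357), (192, 0.058, 0.289), (193, 0.058, 0.286)]
```

Run:
```python
from h import *
np.set_printoptions(precision=4,suppress=True)
s=load("scene2.npz")
P=np.array([dep(s,c,rr) for c in range(160,185) for rr in range(175,195)])
m=(P[:,2]>.068)&(P[:,2]<.098)&(P[:,1]<.31); Q=P[m]
a=np.radians(-16.6); ex=np.array([np.cos(a),np.sin(a),0]);ey=np.array([-np.sin(a),np.cos(a),0])
c=np.array([.4676,.2893,0]); L=(Q-c)@np.c_[ex,ey]
print(len(Q),Q[:,2].min(),np.percentile(L,[2,10,50,90,98],axis=0))
cv2.imwrite("pics/tip2.png",cv2.resize(s["color"][170:205,150:200],None,fx=12,fy=12,interpolation=cv2.INTER_NEAREST))
```

```text
87 0.07061879968942508 [[-0.0124 -0.0168]
 [-0.0119 -0.0146]
 [-0.0061 -0.0086]
 [ 0.0052 -0.0004]
 [ 0.0099  0.0062]]
```

View pics/tip2.png

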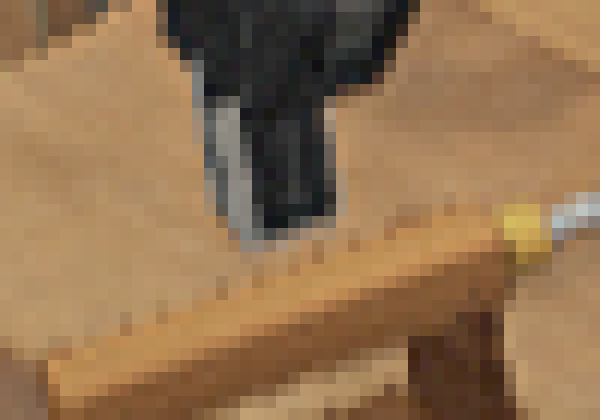

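The fingertips are really at z ≈ 0.071, 11 mm above the handle top, while the state says 0.0355. The horizontal reading agrees with the picture. So the reported TCP height reads about 36 mm too low, and I'll take heights from the camera. I'll reopen, go down about 38 mm and check.

Request:
play_rows:
  increments:
    - [0, 0, 0, 0, 0, 0, 0]
    - [0, 0, 0, 0, 0, 0, 0]
    - [0, 0, 0, 0, 0, 0, 0]
    - [0, 0, 0, 0, 0, 0, 0]
    - [0, 0, 0, 0, 0, 0, 0]

```text
clock: 3.1
tcp_pos: [0.4675, 0.2893, 0.0353]
orientation: [0.453, 3.105, 0.007]
contact_force: [-0.1, -1.3, 0.2]
grip_width: 0.0722
```

```bash
python3 st.py .464 .2855 .032
python3 - <<'E'
from bench import grab_frame
from h import *
np.set_printoptions(precision=4,suppress=True)
f=grab_frame("scene"); np.savez("scene3.npz",**f)
cv2.imwrite("pics/scene3.png",cv2.resize(f["color"][110:230,130:260],None,fx=4.5,fy=4.5))
E
```

```text
t 3.1 tcp [0.4675 0.2893 0.0353] F [-0.1104 -1.3416  0.1599] w 0.07223838722975195 x [-0.9583  0.2858 -0.0028] z [ 0.0041  0.004  -1.    ] yaw -x -16.605241735420172
delta mm tool [ 2.2702 -4.6192  3.2791]
```

View pics/scene3.png

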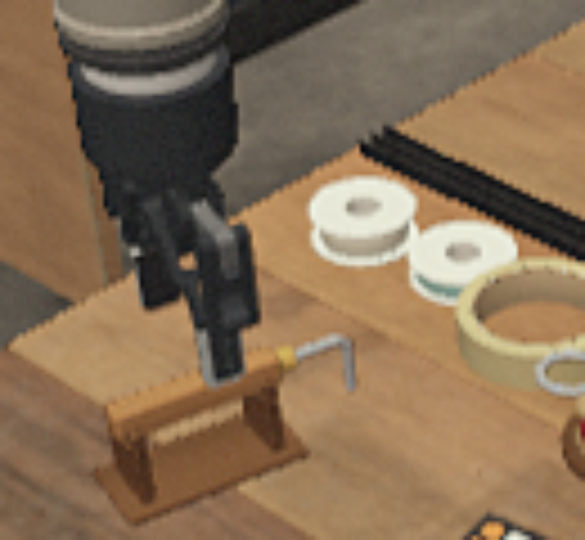

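Request:
play_rows:
  increments:
    - [2, -3, 20, 0, 0, 0, 0]
    - [0, 0, 12, 0, 0, 0, 0]
    - [0, 0, 8, 0, 0, 0, 0]
    - [0, 0, 0, 0, 0, 0, 0]

```text
clock: 3.55
tcp_pos: [0.4657, 0.2878, -0.0057]
orientation: [0.453, 3.104, 0.009]
contact_force: [0.4, -0.6, -0.4]
grip_width: 0.0855
```

```bash
python3 st.py .464 .2855 .032
python3 - <<'E'
from bench import grab_frame
from h import *
np.set_printoptions(precision=4,suppress=True)
f=grab_frame("scene"); np.savez("scene4.npz",**f)
cv2.imwrite("pics/scene4.png",cv2.resize(f["color"][110:230,130:260],None,fx=4.5,fy=4.5))
P=np.array([dep(f,c,rr) for c in range(165,195) for rr in range(170,225)])
m=(P[:,1]<.255)&(P[:,1]>.22)&(P[:,2]>.02)&(P[:,2]<.12)&(P[:,0]<.48)&(P[:,0]>.43);print(np.percentile(P[m],[0,2,10,50,90],axis=0))
E
```

```text
t 3.55 tcp [ 0.4657  0.2878 -0.0057] F [ 0.4409 -0.5968 -0.3789] w 0.08546066001590648 x [-0.9583  0.2857 -0.0037] z [ 0.0054  0.0051 -1.    ] yaw -x -16.600165789580476
delta mm tool [  0.7935  -2.4378 -37.7033]
[[0.4312 0.2201 0.0424]
 [0.4326 0.2206 0.0446]
 [0.4347 0.2219 0.0528]
 [0.4427 0.2365 0.0903]
 [0.4536 0.2498 0.1112]]
```

View pics/scene4.png

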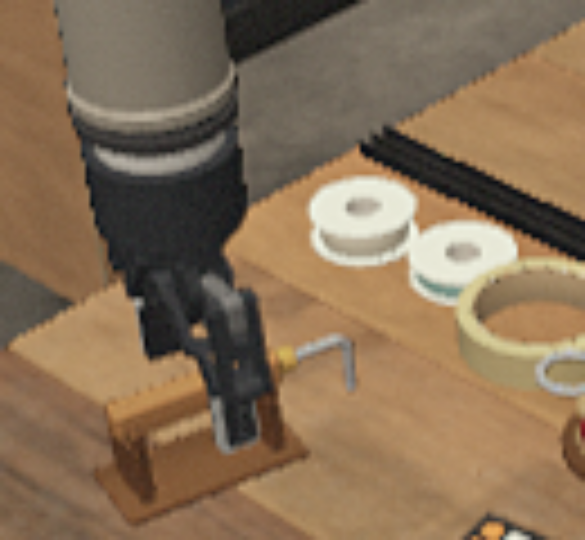

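The near fingertip is at about (237,448) in the crop, at z ≈ 0.043 open, which swings to about 0.032 when shut. The reported z of -0.006 is impossible, so the bias is confirmed. Closing.

Request:
play_rows:
  increments:
    - [0, 0, 0, 0, 0, 0, 255]
    - [0, 0, 0, 0, 0, 0, 255]
    - [0, 0, 0, 0, 0, 0, 255]
    - [0, 0, 0, 0, 0, 0, 255]
    - [0, 0, 0, 0, 0, 0, 255]
  force: 110

```text
clock: 4.1
tcp_pos: [0.4675, 0.289, -0.0032]
orientation: [0.453, 3.101, 0.014]
contact_force: [-2.3, -1.7, 3.9]
grip_width: 0.0141
```

Request:
play_rows:
  increments:
    - [0, 0, 0, 0, 0, 0, 255]
    - [0, 0, 0, 0, 0, 0, 255]

```text
clock: 4.3
tcp_pos: [0.4675, 0.289, -0.003]
orientation: [0.453, 3.101, 0.014]
contact_force: [-0.2, -0.2, -1.0]
grip_width: 0.0142
```

Gripped at about 14 mm. I'll lift about 75 mm and look.

Request:
play_rows:
  increments:
    - [0, 0, -15, 0, 0, 0, 255]
    - [0, 0, -20, 0, 0, 0, 255]
    - [0, 0, -25, 0, 0, 0, 255]
    - [0, 0, -20, 0, 0, 0, 255]
    - [0, 0, 0, 0, 0, 0, 255]

```text
clock: 4.8
tcp_pos: [0.4662, 0.2877, 0.0822]
orientation: [0.454, 3.102, 0.012]
contact_force: [0.2, 0.6, -0.9]
grip_width: 0.0141
```

```bash
python3 st.py
cat > look.py <<'E'
import sys
from bench import grab_frame
from h import *
k=sys.argv[1]
x0,y0,x1,y1=map(int,sys.argv[2:6]); a0,b0,a1,b1=map(int,sys.argv[6:10])
f=grab_frame("scene"); np.savez(f"scene{k}.npz",**f);g=grab_frame("top"); np.savez(f"top{k}.npz",**g)
A=cv2.resize(f["color"][y0:y0+x1*0+y1,x0:x0+x1],None,fx=4,fy=4,interpolation=cv2.INTER_CUBIC);B=cv2.resize(g["color"][b0:b0+b1,a0:a0+a1],None,fx=4,fy=4,interpolation=cv2.INTER_CUBIC)
h=max(A.shape[0],B.shape[0]);p=lambda I:cv2.copyMakeBorder(I,0,h-I.shape[0],0,0,0)
cv2.imwrite(f"pics/l{k}.png",np.hstack([p(A),p(B)]))
E
python3 look.py 5 140 100 100 120 140 150 100 120
```

```text
t 4.8 tcp [0.4662 0.2877 0.0822] F [ 0.1976  0.5592 -0.9367] w 0.014143887405819674 x [-0.9581  0.2863 -0.0053] z [ 0.0075  0.0067 -0.9999] yaw -x -16.639280767505884
```

View pics/l5.png

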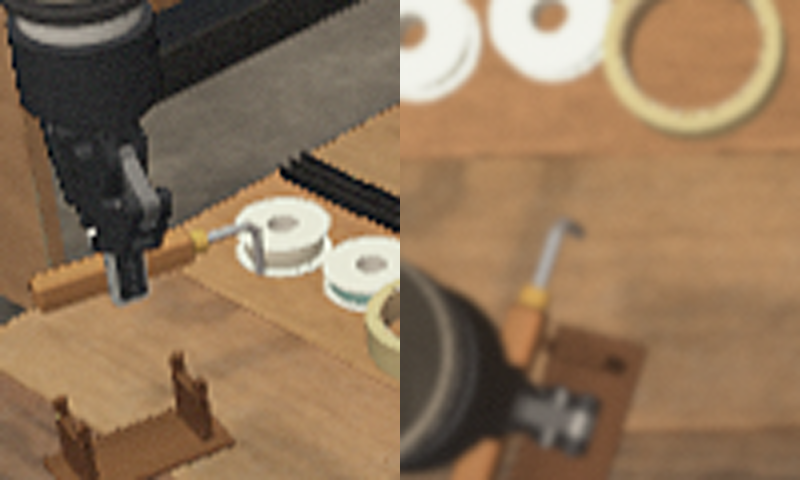

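The pick is held level. In the scene crop the bend is at (247,227) and the tip at (262,270). In the top half the bend is at (559,226) and the tip at (580,231).

Run:
```python
from h import *
np.set_printoptions(precision=4,suppress=True)
s=load("scene5.npz");t=load("top5.npz")
S=lambda u,v:(140+u/4-.4,100+v/4-.4);T=lambda u,v:(140+(u-400)/4-.4,150+v/4-.4)
b=two(s,S(247,226),t,T(559,226));ti=two(s,S(262,270),t,T(580,231));c=two(s,S(199,238),t,T(534,297))
print("bend",b,"tip",ti,"collar",c)
print("yaw",np.degrees(np.arctan2(*(b[0]-c[0])[1::-1])))
e=(145,285)
for q in [(60,288),(90,280),(160,258),(185,247)]: print("handle side",dep(s,*S(*q)))
for q in [(525,320),(520,340)]: print("handle top",dep(t,*T(*q)))
```

```text
bend (array([0.5449, 0.2643, 0.1334]), np.float64(0.00416529926985775)) tip (array([0.5494, 0.262 , 0.1007]), np.float64(0.0014974421896950542)) collar (array([0.5125, 0.2722, 0.1379]), np.float64(0.0006073506291050091))
yaw -13.785328063437348
handle side [0.4284 0.2943 0.1377]
handle side [0.4432 0.2863 0.1389]
handle side [0.4831 0.273  0.1388]
handle side [0.4982 0.2684 0.1406]
handle top [0.5014 0.274  0.1438]
handle top [0.4922 0.2757 0.1448]
```

```bash
cat >> st.py <<'E'
ex=-M[:,0];ey=-M[:,1]
ey=np.cross([0,0,1],ex)
tip=p+.0876*ex-.0014*ey+[0,0,.0153]; print("tip est",tip,"centre z",p[2]+.0523)
E
python3 st.py .5109 .1747 .0822
```

```text
t 4.9 tcp [0.4647 0.2869 0.0797] F [ 0.0648 -0.1253 -1.6098] w 0.014341790860004259 x [-0.9582  0.286  -0.003 ] z [ 0.0044  0.0043 -1.    ] yaw -x -16.61984822785762
delta mm tool [-76.3339 -94.2576  -2.8247]
tip est [0.5483 0.2605 0.0952] centre z 0.13195727414903624
```

Request:
play_rows:
  increments:
    - [-20, -20, -2, 0, 0, 0.04, 255]
    - [-20, -20, 0, 0, 0, 0.04, 255]
    - [-16, -20, 0, 0, 0, 0.04, 255]
    - [-10, -15, 0, 0, 0, 0.04, 255]
    - [0, 0, 0, 0, 0, 0, 255]

```text
clock: 5.4
tcp_pos: [0.4983, 0.1909, 0.0765]
orientation: [-0.705, -3.058, 0.0]
contact_force: [-1.0, -0.4, -0.9]
grip_width: 0.0143
```

```bash
python3 st.py .5109 .1747 .0822
```

```text
t 5.4 tcp [0.4983 0.1909 0.0765] F [-0.9814 -0.4382 -0.8935] w 0.014289472580298333 x [-0.899   0.4379  0.0032] z [-0.0033  0.0006 -1.    ] yaw -x -25.972180959641292
delta mm tool [-18.3906  -9.0751  -5.7195]
tip est [0.5765 0.1513 0.0915] centre z 0.12883102941392402
```

Request:
play_rows:
  increments:
    - [-9, -5, -5, 0, 0, 0, 255]
    - [-6, -3, 0, 0, 0, 0, 255]
    - [0, 0, 0, 0, 0, 0, 255]

```text
clock: 5.7
tcp_pos: [0.5078, 0.1779, 0.0809]
orientation: [-0.7, -3.057, 0.001]
contact_force: [-0.4, 1.1, -1.7]
grip_width: 0.0141
```

```bash
python3 st.py .5109 .1747 .0822;python3 look.py 6 200 110 100 120 200 140 100 120
```

```text
t 5.7 tcp [0.5078 0.1779 0.0809] F [-0.4339  1.1389 -1.6829] w 0.014105659829616535 x [-0.9004  0.435   0.005 ] z [-0.0053  0.0006 -1.    ] yaw -x -25.783023586050582
delta mm tool [-4.2021 -1.525  -1.3614]
tip est [0.586  0.1385 0.0957] centre z 0.13315711105561223
```

View pics/l6.png

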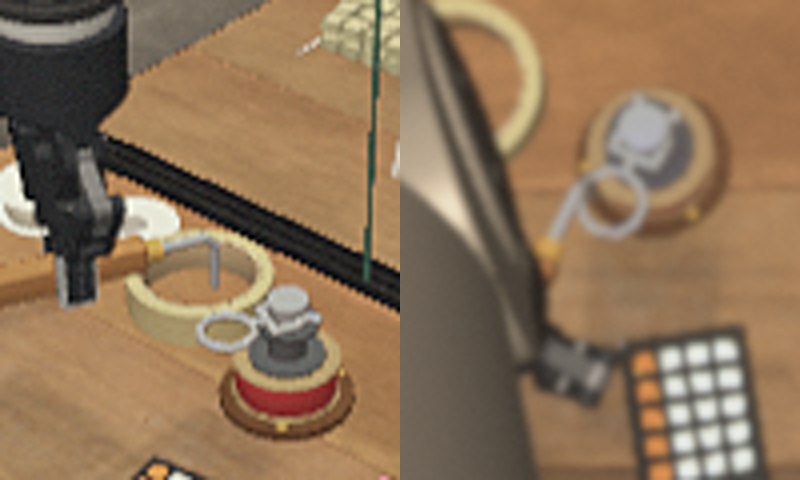

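Run:
```python
from h import *
np.set_printoptions(precision=4,suppress=True)
s=load("scene6.npz");t=load("top6.npz")
S=lambda u,v:(200+u/4-.4,110+v/4-.4);T=lambda u,v:(200+(u-400)/4-.4,140+v/4-.4)
print("tip scene @.0957",onz(s,*S(215,286),.0957),"bend scene",onz(s,*S(213,241),.133))
print("eye scene",onz(s,*S(228,330),.065),"eye top",onz(t,*T(613,202),.065), two(s,S(228,330),t,T(613,202)))
for nm,p in(("tipest",(.586,.1385,.0957)),("bendest",(.586,.1385,.133))):
  u=np.array(proj(t,p));v=np.array(proj(s,p));print(nm,"top px",(u-[200,140]+.4)*4+[400,0],"scene px",(v-[200,110]+.4)*4)
cv2.imwrite("pics/z6.png",cv2.resize(t["color"][175:205,230:270],None,fx=16,fy=16,interpolation=cv2.INTER_CUBIC))
```

```text
tip scene @.0957 [0.5862 0.1419 0.0957] bend scene [0.5798 0.1372 0.133 ]
eye scene [0.5893 0.1351 0.065 ] eye top [0.5898 0.1332 0.065 ] (array([0.589 , 0.1337, 0.0661]), np.float64(0.0017038302677664912))
tipest top px [595.946  196.1436] scene px [219.2776 288.4089]
bendest top px [587.3198 178.4157] scene px [218.3984 235.3682]
```

View pics/z6.png

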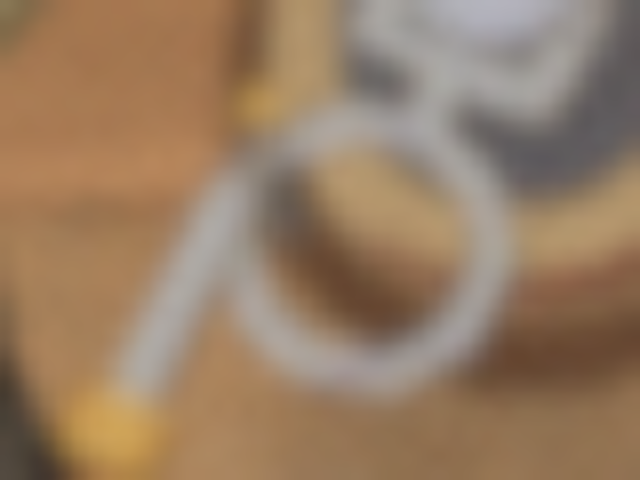

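The tip is at about (0.5865, 0.140) from both views and the eye at (0.589, 0.134). I'll correct by about (-5, -3) mm in tool axes while going part-way down.

Request:
play_rows:
  increments:
    - [-5, -3, 0, 0, 0, 0, 255]
    - [0, 0, 12, 0, 0, 0, 255]
    - [0, 0, 0, 0, 0, 0, 255]

```text
clock: 6.1
tcp_pos: [0.5102, 0.1752, 0.0679]
orientation: [-0.694, -3.058, -0.001]
contact_force: [-0.7, -0.7, -1.8]
grip_width: 0.0141
```

```bash
python3 st.py .5109 .1747 .034;python3 look.py 7 230 150 50 60 230 165 50 60; python3 -c "
import cv2;i=cv2.imread('pics/l7.png');cv2.imwrite('pics/l7b.png',cv2.resize(i,None,fx=2,fy=2))"
```

```text
t 6.1 tcp [0.5102 0.1752 0.0679] F [-0.6973 -0.6836 -1.8067] w 0.014083594851655681 x [-0.902   0.4317  0.0057] z [-0.0055  0.0018 -1.    ] yaw -x -25.57344743960001
delta mm tool [-1.0486 -0.1394 33.9069]
tip est [0.5886 0.1361 0.0827] centre z 0.12021227328835622
```

View pics/l7b.png

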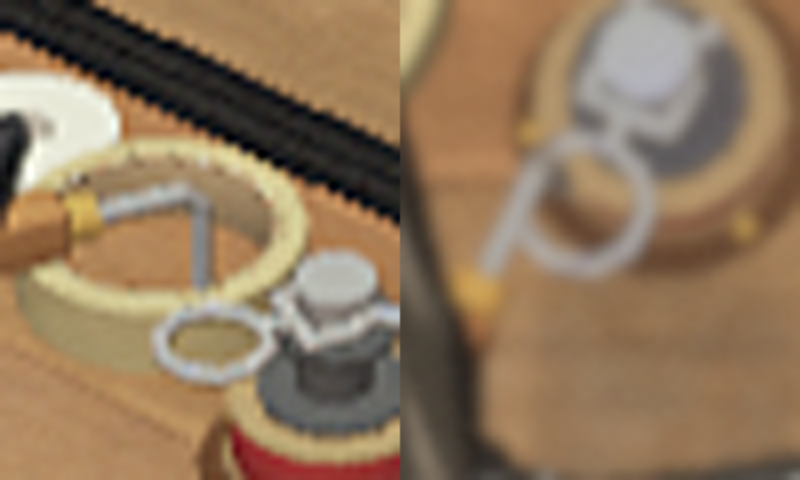

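Run:
```python
from h import *
np.set_printoptions(precision=4,suppress=True)
s=load("scene7.npz");t=load("top7.npz")
S=lambda u,v:(230+u/8-.4,150+v/8-.4);T=lambda u,v:(230+(u-400)/8-.4,165+v/8-.4)
print("tip",onz(s,*S(203,285),.083),"eye",onz(s,*S(214,342),.065),onz(t,*T(586,205),.065))
print("bend",onz(s,*S(200,192),.120),onz(t,*T(540,163),.120))
```

```text
tip [0.5893 0.1399 0.083 ] eye [0.5882 0.135  0.065 ] [0.5896 0.1332 0.065 ]
bend [0.5851 0.1367 0.12  ] [0.5876 0.1387 0.12  ]
```

Request:
play_rows:
  increments:
    - [-2, -4, 0, 0, 0, 0, 255]
    - [0, 0, 10, 0, 0, 0, 255]
    - [0, 0, 12, 0, 0, 0, 255]
    - [0, 0, 12, 0, 0, 0, 255]
    - [0, 0, 0, 0, 0, 0, 255]

```text
clock: 6.7
tcp_pos: [0.511, 0.1707, 0.0321]
orientation: [-0.695, -3.06, -0.003]
contact_force: [-0.9, -0.1, -1.6]
grip_width: 0.014
```

```bash
python3 st.py .5109 .1747 .034;python3 look.py 8 230 150 50 60 230 165 50 60; python3 -c "
import cv2;i=cv2.imread('pics/l8.png');cv2.imwrite('pics/l8b.png',cv2.resize(i,None,fx=2,fy=2))"
```

```text
t 6.7 tcp [0.511  0.1707 0.0321] F [-0.8658 -0.0619 -1.5843] w 0.014000887561555157 x [-0.902   0.4317  0.0043] z [-0.0036  0.0026 -1.    ] yaw -x -25.578417175457457
delta mm tool [ 1.8499  3.5342 -1.8808]
tip est [0.5894 0.1316 0.047 ] centre z 0.08440845786164339
```

View pics/l8b.png

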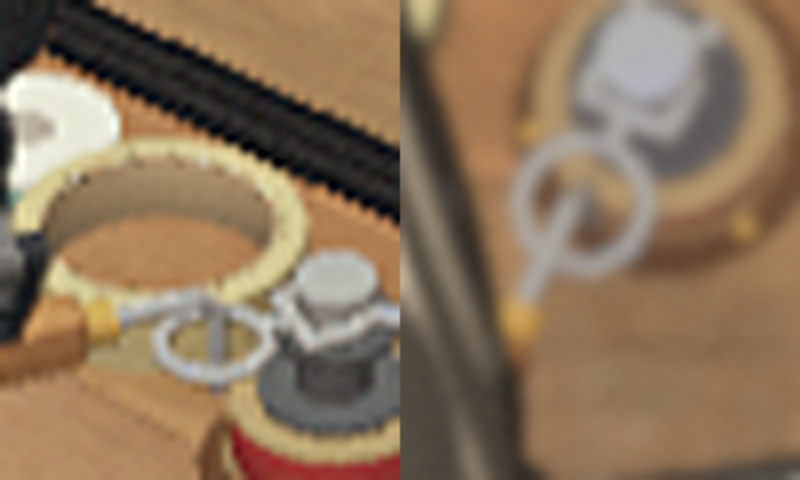

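The hook is in the eye: in the scene view the shank passes through at (215,340) and the tip shows below the ring at (217,382). In the top view the bend is at (578,195), inside the ring. Now I pull along tool +x.

Request:
play_rows:
  increments:
    - [6, 0, 0, 0, 0, 0, 255]
    - [8, 0, 0, 0, 0, 0, 255]
    - [10, 0, 0, 0, 0, 0, 255]
    - [10, 0, 0, 0, 0, 0, 255]
    - [10, 0, 0, 0, 0, 0, 255]

```text
clock: 7.3
tcp_pos: [0.4753, 0.1908, 0.0359]
orientation: [0.699, 3.056, 0.011]
contact_force: [0.6, -0.2, -1.7]
grip_width: 0.0138
```

```bash
python3 st.py;python3 look.py 9 210 150 90 80 220 150 90 80
```

```text
t 7.3 tcp [0.4753 0.1908 0.0359] F [ 0.5985 -0.2106 -1.7124] w 0.01380008218365405 x [-0.9006  0.4347 -0.0051] z [ 0.0081  0.0052 -1.    ] yaw -x -25.76395304566491
tip est [0.5536 0.1514 0.0516] centre z 0.0881999349824846
```

View pics/l9.png

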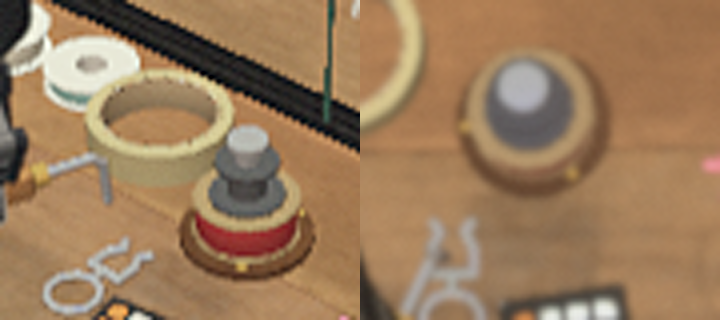

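The clip is off the post and lying on the worktop beside the calculator, eye at about (73,292) in the scene crop. I'll lift away and return to the rest.

Request:
play_rows:
  increments:
    - [0, 0, -20, 0, 0, 0, 255]
    - [0, 0, -20, 0, 0, 0, 255]
    - [0, 0, -10, 0, 0, 0, 255]
    - [0, 0, 0, 0, 0, 0, 255]

```text
clock: 7.8
tcp_pos: [0.4717, 0.1916, 0.0866]
orientation: [0.692, 3.061, 0.008]
contact_force: [0.7, 0.3, -1.6]
grip_width: 0.014
```

```bash
python3 st.py .4665 .288 .085
python3 - <<'E'
from h import *
np.set_printoptions(precision=4,suppress=True)
s=load("scene9.npz");t=load("top9.npz")
e=onz(s,210+73/4-.4,150+292/4-.4,.003); print("eye",e,np.linalg.norm(e-[.6245,.1175,.065]))
E
```

```text
t 7.8 tcp [0.4717 0.1916 0.0866] F [ 0.6613  0.2651 -1.6177] w 0.013974516485490758 x [-0.9027  0.4303 -0.0017] z [ 0.0039  0.0043 -1.    ] yaw -x -25.487903381888707
delta mm tool [46.2015 84.715   1.9821]
tip est [0.5502 0.1527 0.102 ] centre z 0.1388864118180686
eye [0.5158 0.1626 0.003 ] 0.13301599302830464
```

Eye-to-groove distance is now about 133 mm. Next, back over the rest with yaw +9°.

Request:
play_rows:
  increments:
    - [8, 22, 0, 0, 0, -0.04, 255]
    - [8, 22, 0, 0, 0, -0.04, 255]
    - [8, 20, 0, 0, 0, -0.04, 255]
    - [8, 15, 0, 0, 0, -0.035, 255]
    - [0, 0, 0, 0, 0, 0, 255]

```text
clock: 8.3
tcp_pos: [0.4703, 0.2837, 0.0843]
orientation: [0.433, 3.111, 0.006]
contact_force: [-0.8, 0.1, -1.5]
grip_width: 0.0139
```

```bash
python3 st.py .4665 .288 .085
```

```text
t 8.3 tcp [0.4703 0.2837 0.0843] F [-0.8081  0.0871 -1.5383] w 0.013935605281452856 x [-0.962   0.2731 -0.0001] z [ 0.0011  0.0038 -1.    ] yaw -x -15.846038689763999
delta mm tool [ 4.7877  3.0999 -0.6626]
tip est [0.5541 0.2584 0.0996] centre z 0.13662562069738726
```

Request:
play_rows:
  increments:
    - [5, 3, 0, 0, 0, 0.013, 255]
    - [0, 0, 0, 0, 0, 0, 255]
    - [0, 0, 20, 0, 0, 0, 255]
    - [0, 0, 20, 0, 0, 0, 255]
    - [0, 0, 0, 0, 0, 0, 255]

```text
clock: 8.8
tcp_pos: [0.4656, 0.2864, 0.0431]
orientation: [0.458, 3.107, 0.003]
contact_force: [-0.4, 0.7, -0.8]
grip_width: 0.0138
```

```bash
python3 st.py .4665 .288 .0; python3 look.py 10 140 130 100 120 140 180 100 120
```

```text
t 8.8 tcp [0.4656 0.2864 0.0431] F [-0.4181  0.6803 -0.8282] w 0.013832092650441991 x [-0.9575  0.2885 -0.0004] z [ 0.0009  0.0017 -1.    ] yaw -x -16.770525635900807
delta mm tool [-0.3416  1.7333 43.1395]
tip est [0.5491 0.2597 0.0585] centre z 0.09543600921350426
```

View pics/l10.png

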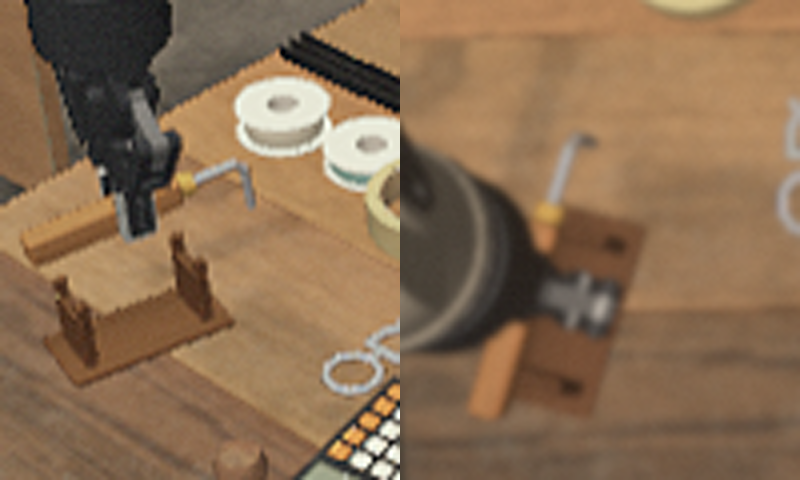

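The pick is still level and above the rest's two uprights. I'll correct 1.5 mm in y and go down.

Request:
play_rows:
  increments:
    - [0, 1.5, 10, 0, 0, 0, 255]
    - [0, 0, 10, 0, 0, 0, 255]
    - [0, 0, 10, 0, 0, 0, 255]
    - [0, 0, 5, 0, 0, 0, 255]
    - [0, 0, 0, 0, 0, 0, 255]

```text
clock: 9.4
tcp_pos: [0.4718, 0.2902, 0.012]
orientation: [0.461, 3.099, 0.015]
contact_force: [-2.0, -1.0, 7.7]
grip_width: 0.014
```

```bash
python3 st.py .4665 .288 -0.003; python3 look.py 11 140 130 100 120 140 180 100 120
```

```text
t 9.4 tcp [0.4718 0.2902 0.012 ] F [-2.0154 -1.0337  7.7252] w 0.013984245180036282 x [-0.9567  0.2909 -0.0071] z [ 0.01    0.0082 -0.9999] yaw -x -16.909940583756228
delta mm tool [ 4.5463 -3.7811 14.8997]
tip est [0.5552 0.2634 0.0279] centre z 0.06427161402497117
```

View pics/l11.png

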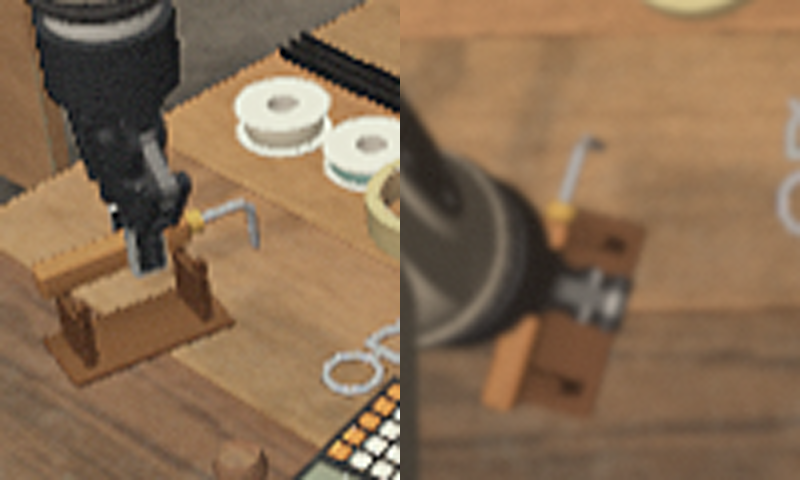

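The arm drifted by about (-4.5, +3.8) mm in tool axes, and an upward force of about 8 N shows the handle is on a cheek top. I'll raise a little, re-centre, then go down.

Request:
play_rows:
  increments:
    - [0, 0, -8, 0, 0, 0, 255]
    - [5, -4, 0, 0, 0, 0, 255]
    - [0, 0, 0, 0, 0, 0, 255]

```text
clock: 9.8
tcp_pos: [0.4651, 0.2873, 0.0198]
orientation: [0.461, 3.099, 0.014]
contact_force: [-0.2, -0.8, -0.8]
grip_width: 0.014
```

```bash
python3 st.py .4665 .288 -0.003
```

```text
t 9.8 tcp [0.4651 0.2873 0.0198] F [-0.2249 -0.7831 -0.8218] w 0.014022809656923709 x [-0.9567  0.2909 -0.0068] z [ 0.0095  0.0078 -0.9999] yaw -x -16.91286911177023
delta mm tool [-0.9929  0.8262 22.8486]
tip est [0.5485 0.2605 0.0357] centre z 0.07213165949392655
```

Request:
play_rows:
  increments:
    - [0, 0, 7, 0, 0, 0, 255]
    - [0, 0, 0, 0, 0, 0, 255]

```text
clock: 10.0
tcp_pos: [0.4646, 0.2873, 0.012]
orientation: [0.46, 3.1, 0.014]
contact_force: [-0.0, -0.8, -0.9]
grip_width: 0.0142
```

```bash
python3 st.py .4665 .288 -0.003
```

```text
t 10.0 tcp [0.4646 0.2873 0.012 ] F [-0.0459 -0.7955 -0.9204] w 0.014206166808607609 x [-0.9568  0.2905 -0.0065] z [ 0.0092  0.0077 -0.9999] yaw -x -16.889825035004513
delta mm tool [-1.5256  1.083  15.0526]
tip est [0.548  0.2605 0.0279] centre z 0.06433070105571514
```

Request:
play_rows:
  increments:
    - [0, 1, 6, 0, 0, 0, 255]
    - [0, 0, 5, 0, 0, 0, 255]
    - [0, 0, 0, 0, 0, 0, 255]

```text
clock: 10.3
tcp_pos: [0.4653, 0.2886, 0.0002]
orientation: [0.46, 3.1, 0.014]
contact_force: [-1.8, -2.3, 10.7]
grip_width: 0.0137
```

```bash
python3 st.py .4665 .288 -0.003; python3 look.py 12 140 130 100 120 140 180 100 120
```

```text
t 10.3 tcp [0.4653 0.2886 0.0002] F [-1.7582 -2.3391 10.7469] w 0.013664583266481276 x [-0.9568  0.2906 -0.0063] z [ 0.0089  0.0077 -0.9999] yaw -x -16.89697937904248
delta mm tool [-1.3294 -0.2565  3.2384]
tip est [0.5487 0.2618 0.0161] centre z 0.052532435636285214
```

View pics/l12.png

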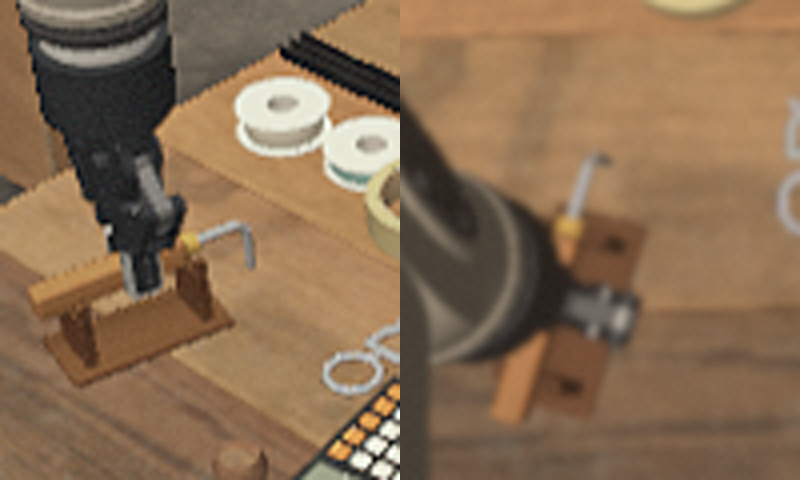

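The pick now sits about 14 mm further back along its own axis than at the start: the collar in the top view is at (568,230) against (580,197) originally. I'll measure before releasing.

Run:
```python
from h import *
np.set_printoptions(precision=4,suppress=True)
s=load("scene12.npz");t=load("top12.npz")
S=lambda u,v:(140+u/4-.4,130+v/4-.4);T=lambda u,v:(140+(u-400)/4-.4,180+v/4-.4)
print("bend",two(s,S(243,225),t,T(592,158)),"collar",two(s,S(188,241),t,T(569,230)))
print("top pts",[dep(t,*T(*q)) for q in [(530,350),(522,370),(512,400),(565,245)]])
print("side",[dep(s,*S(*q)) for q in [(45,298),(70,292),(95,285),(110,270)]])
# rear end
print("rear",onz(t,*T(508,415),.06), "0:",)
s0=load("scene0.npz");t0=load("top0.npz")
a=np.hstack([cv2.resize(f["color"][180:300,140:240],None,fx=4,fy=4) for f in(t0,t)])
cv2.imwrite("pics/cmp.png",a)
```

```text
bend (array([0.5342, 0.2683, 0.0504]), np.float64(0.0018472341410138392)) collar (array([0.4973, 0.2774, 0.055 ]), np.float64(0.0008994838227642808))
top pts [array([0.4378, 0.2929, 0.0609]), array([0.4281, 0.2969, 0.0598]), array([0.4136, 0.3008, 0.0614]), array([0.4892, 0.2764, 0.0641])]
side [array([0.4053, 0.2979, 0.0571]), array([0.4191, 0.2927, 0.0558]), array([0.4349, 0.2899, 0.0528]), array([0.4438, 0.2853, 0.061 ])]
rear [0.4063 0.3029 0.06  ] 0:
```

View pics/cmp.png

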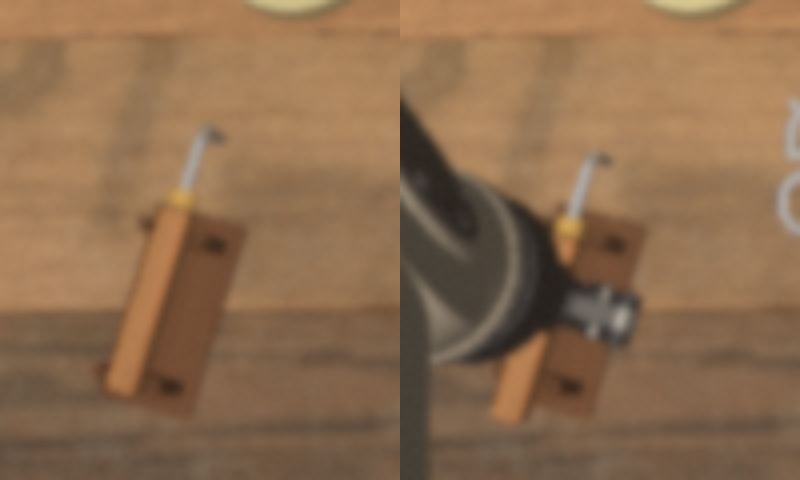

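The pick slid about 13 mm back in the grip, so the handle's front end barely reaches the front upright. I'll raise it 15 mm, shift 13 mm forward (-tool x) and lower again.

Request:
play_rows:
  increments:
    - [0, 0, -10, 0, 0, 0, 255]
    - [0, 0, -8, 0, 0, 0, 255]
    - [-9, 0, 0, 0, 0, 0, 255]
    - [-5, 0, 0, 0, 0, 0, 255]
    - [0, 0, 0, 0, 0, 0, 255]

```text
clock: 10.9
tcp_pos: [0.4801, 0.2841, 0.0195]
orientation: [0.46, 3.099, 0.014]
contact_force: [0.2, 0.2, -0.6]
grip_width: 0.0137
```

```bash
python3 st.py .4775 .2845 -0.003; python3 look.py 13 140 130 100 120 140 180 100 120
python3 - <<'E'
from h import *
s=load("scene13.npz");t=load("top13.npz");t0=load("top0.npz")
cv2.imwrite("pics/cmp13.png",np.hstack([cv2.resize(f["color"][200:290,150:216],None,fx=6,fy=6) for f in(t0,t)]))
E
```

```text
t 10.9 tcp [0.4801 0.2841 0.0195] F [ 0.1994  0.1773 -0.5875] w 0.01370287430929877 x [-0.9568  0.2905 -0.007 ] z [ 0.0097  0.0078 -0.9999] yaw -x -16.889123784982104
delta mm tool [ 2.7898 -0.5841 22.4264]
tip est [0.5635 0.2573 0.0354] centre z 0.07175010626274458
```

View pics/l13.png

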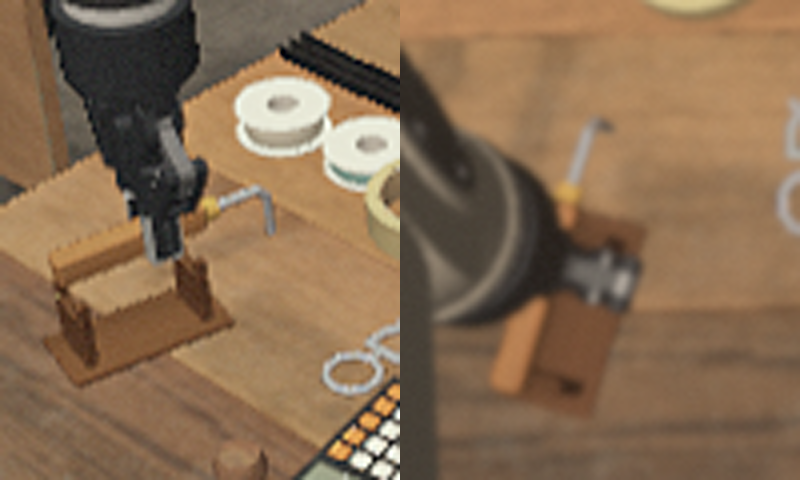

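View pics/cmp13.png

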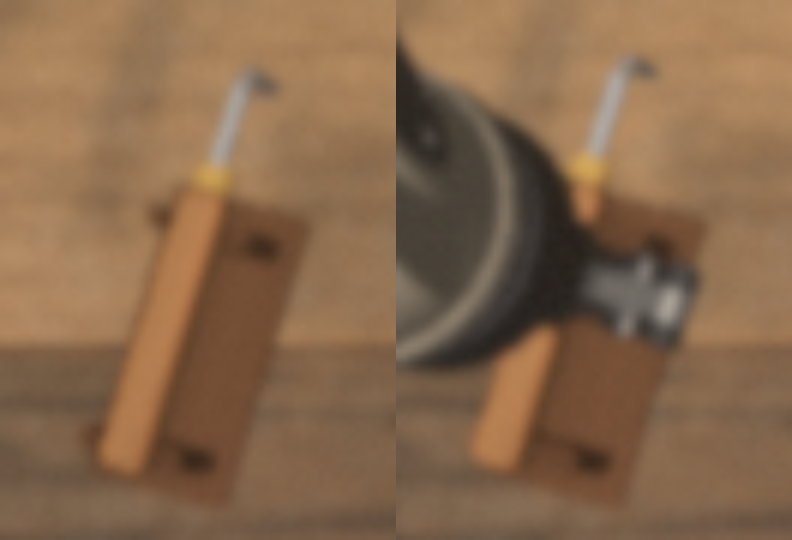

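Run:
```python
from h import *
np.set_printoptions(precision=4,suppress=True)
s=load("scene13.npz");t=load("top13.npz");t0=load("top0.npz")
S=lambda u,v:(140+u/4-.4,130+v/4-.4);T=lambda u,v:(150+(u)/6-.4,200+v/6-.4)
print("collar",two(s,S(208,206),t,T(586-396,168)),"bend",two(s,S(264,190),t,T(630-396,66)))
dz=.02
for nm,a,b in(("collar",(211,180),(586-396,168)),("bend",(252,78),(630-396,66)),("rearR",(143,474),(520-396,468)),("rearL",(100,466),(470-396,458))):
    print(nm,onz(t,*T(*b),.06+dz)-onz(t0,*T(*a),.06))
```

```text
collar (array([0.5139, 0.2746, 0.0731]), np.float64(0.0016046249932375205)) bend (array([0.5477, 0.2613, 0.0726]), np.float64(0.0020645021098746248))
collar [0.0014 0.0019 0.02  ]
bend [0.0006 0.0012 0.02  ]
rearR [0.0016 0.0006 0.02  ]
rearL [0.0022 0.0025 0.02  ]
```

The pick is within 2 mm of its original line and only about 20 mm high. Lowering now with a -2 mm y trim.

Request:
play_rows:
  increments:
    - [1, -2, 0, 0, 0, 0, 255]
    - [0, 0, 7, 0, 0, 0, 255]
    - [0, 0, 7, 0, 0, 0, 255]
    - [0, 0, 5, 0, 0, 0, 255]
    - [0, 0, 0, 0, 0, 0, 255]

```text
clock: 11.5
tcp_pos: [0.4778, 0.2826, -0.0012]
orientation: [0.459, 3.1, 0.014]
contact_force: [-0.7, -1.7, 7.5]
grip_width: 0.014
```

```bash
python3 st.py .4765 .283 -0.003; python3 look.py 14 140 130 100 120 140 180 100 120
```

```text
t 11.5 tcp [ 0.4778  0.2826 -0.0012] F [-0.734  -1.7222  7.4875] w 0.013961270891677816 x [-0.9571  0.2898 -0.0062] z [ 0.0087  0.0075 -0.9999] yaw -x -16.848960721386074
delta mm tool [1.3683 0.0147 1.8212]
tip est [0.5612 0.2558 0.0147] centre z 0.05112939887663705
```

View pics/l14.png

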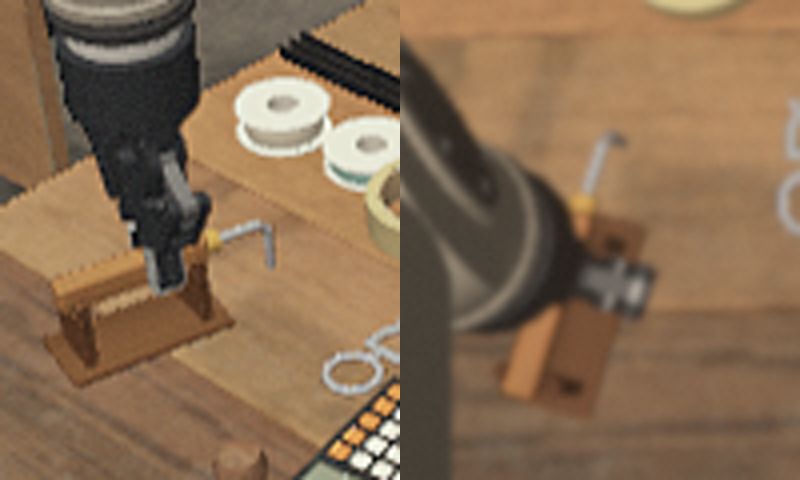

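The handle lies in both notches, with its centre at about 51 mm and contact at about 7.5 N. Releasing.

Request:
play_rows:
  increments:
    - [0, 0, 0, 0, 0, 0, 120]
    - [0, 0, 0, 0, 0, 0, 0]
    - [0, 0, 0, 0, 0, 0, 0]
    - [0, 0, 0, 0, 0, 0, 0]
    - [0, 0, 0, 0, 0, 0, 0]

```text
clock: 12.1
tcp_pos: [0.4773, 0.2827, -0.0023]
orientation: [0.459, 3.101, 0.013]
contact_force: [0.2, 0.6, -0.5]
grip_width: 0.0842
```

Request:
play_rows:
  increments:
    - [0, 0, 0, 0, 0, 0, 0]
    - [0, 0, -15, 0, 0, 0, 0]
    - [0, 0, -30, 0, 0, 0, 0]
    - [0, 0, -40, 0, 0, 0, 0]
    - [0, 0, -40, 0, 0, 0, 0]

```text
clock: 12.6
tcp_pos: [0.4726, 0.2792, 0.1237]
orientation: [-0.459, -3.107, 0.0]
contact_force: [0.9, 0.8, -0.4]
grip_width: 0.0854
```

```bash
python3 st.py; python3 look.py 15 130 110 100 140 150 140 100 140
```

```text
t 12.6 tcp [0.4726 0.2792 0.1237] F [ 0.877   0.8314 -0.4258] w 0.08544582936143477 x [-0.9572  0.2893  0.0011] z [-0.0012 -0.0001 -1.    ] yaw -x -16.817929085813105
tip est [0.5561 0.2526 0.1389] centre z 0.17598380430484584
```

View pics/l15.png

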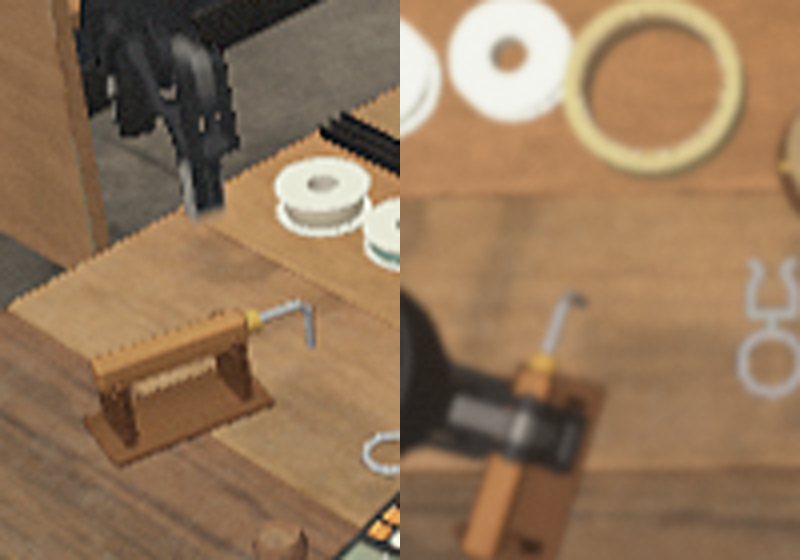

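The pick lies level in its rest, clear of the gripper, and the clip lies free on the worktop. One settling row, then I check the spare clip and hand in.

Request:
play_rows:
  increments:
    - [0, 0, 0, 0, 0, 0, 0]
    - [0, 0, 0, 0, 0, 0, 0]

```text
clock: 12.9
tcp_pos: [0.4769, 0.2821, 0.1301]
orientation: [0.459, 3.099, 0.016]
contact_force: [0.4, -0.2, 0.1]
grip_width: 0.0857
```

Run:
```python
from bench import r,grab_frame
from h import *
g=grab_frame("top");t0=load("top0.npz")
print("spare diff",cv2.absdiff(g["color"][160:220,355:415],t0["color"][160:220,355:415]).max())
print(r.hand_in())
```

```text
spare diff 11
the job is handed in; nothing more can be done
None
```

The clip is off the spool's post, the pick is back on its rest, and I handed the job in at about 13 s. No verdict was reported.

**Clip:** I lowered the hook into the pull eye, pulled along the clip's axis, and it dropped onto the worktop. My last check put its eye about 133 mm from the groove (limit 60 mm). The fingers stayed away from the clip throughout.

**Pick:** It lies level in both notches of the rest, with its handle centre at about 51 mm and the gripper open and clear above it.

**Spare clip:** The top view shows it unchanged; the pixel difference is at noise level.

**What disagreed or went wrong:**
- **Height reading:** The reported TCP height was about 36 mm lower than the cameras showed. My first grasp closed on nothing above the handle. After that I took heights from the cameras.
- **Slip in the grip:** At the rest, the pick sat about 13 mm further back than the readings implied, probably from slipping in the grip. The first lowering also touched a cheek of the rest, at about 8 N. I lifted, re-centred by camera and seated it properly.

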